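# Clamp the lino block in the carving jig

### The arm

A 6-joint arm with a two-finger parallel gripper is mounted at the origin on the work surface. World frame = base frame: x ahead of the robot, y to its left, z up, the work surface at z = 0. Lengths are in mm, angles in rad, forces in N, time in s.
With the tool pointing down it reaches from about 325 to 775 mm from the base axis. Payload 5.5 kg.
Tool frame: the origin (TCP) lies at the very end of the fingers, on their centre line; the grasp point (between the pads) lies 19 mm behind it; z points along the fingers, y is the line along which they close (so a half turn about z gives the same grasp; the last joint's range is limited). The gripper opens to 88 mm and grips with 3 to 60 N. Pads are 20 mm wide; open, the fingers measure 115 mm over their backs; the gripper's body (75 mm by 178 mm) begins 61 mm behind the grasp point.
Start: joints at [-1.191, 0.091, 1.231, -0, 1.82, -0.057], TCP at [253.827, -543.68, 222.631] pointing down, gripper open.
Joint ranges: [-2.87, 2.87], [-0.86, 2.18], [0.17, 2.46], [-1.51, 4.65], [0.06, 2.69], [-2.65, 2.65]. Speed limits (rad/s): [2.57, 2.57, 3.01, 3.14, 3.14, 3.14].

### API

Orientations are given as a unit quaternion [w, x, y, z].
In Python, from station import robot gives the robot as it stands.
- The arm moves only by the tool carry_out, never from a script. Its argument "motion" is a list of rows, each an object of numbers: "x", "y", "z": the shift along the tool's x, y, z in m; "yaw": the turn about the tool's z in rad. A call has 1 to 20 rows; each row shifts and turns the commanded pose from where the row before left it, along the tool's axes as they then stand; what a row does not reach is not made up. A row lasts 1/10 s, in which the tool goes at most 50 mm and 8.59 degrees, less where a joint would pass 70% of its speed; a pose out of reach is approached as far as the arm can. A call with a gripper value outside its range is refused whole. "jaw" is the finger opening in m, from 0 to 0.0878, set as the call begins (left out, the last holds). The fingers move at their own pace and stop on an object; "squeeze" is the grip in N (left out, the last holds). Time passes only in rows, so rows that do not move let the fingers close. It gives the time, the measured TCP pose, the force, the opening and the grip force at its end, in the units of the state.
- robot.sense(): the state, without advancing time (a new reading comes with each control period).
- robot.grab_frame(name): name is "side" or "top"; returns a dict with "frame" (400x640x3 uint8, red, green, blue), "K" (3x3 intrinsics, pixels), "R" (3x3) and "t" (3): a world point X has camera coordinates R X + t. Camera axes: x right, y down, z forward; pixel columns grow to the right and rows downward; lengths in mm; the calibration is good to about 2 mm. A picture is of the moment at which its call begins. There is no depth.
- robot.job_done(): hands the job in; it is judged then, once.
The state is a dict: "time": time; "qpos": joint angles; "qvel": joint speeds; "tau": joint torques, N m; "tcp_pos": TCP position; "eef_rot": TCP orientation; "contact_force": force on the tool from outside, world axes, zero at the start; "ft_torque": the same for the moment, N m; "gripper_width": opening from 0.0 (shut) to 1.0 (fully open); "grasp_force": force on a finger pad.
Only numpy, scipy, OpenCV 4.12 (cv2) and the standard library are available. Lean on these libraries where they do the work, as an engineer would, in place of code of your own. Each camera call takes 0.05 s, during which the arm holds its last target. There are 200 camera calls.

### The job

Lay the linoleum printing block flat on the wooden clamping jig between its two aluminium jaws, linoleum face up, lengthwise along them and roughly centred. Then turn the jig's black bar knob clockwise (seen from above) until it clicks over its detent and stays there, so that the block is clamped, and let go. Leave the tin, the jar and the plate where they are.

Things in the scene. Friction and masses are not known exactly. Their poses are not given: they have to be found in the camera images.
- block: Loose printing block: plywood with a red-brown linoleum face on top, 100 mm long (its x axis), 56 mm wide (its y axis), 32 mm thick, 0.14 kg. Origin at the centre of its underside; z up. Either end may point either way. It starts flat on the table to the robot's left.
- jig: Clamping jig, fixed to the table: wooden board 200 mm (x) by 270 mm (y), 18 mm thick; origin at the centre of its underside. Fixed aluminium jaw: 100 mm long in x, 16 mm thick, 12 mm above the board, inner face at y = +94 mm. Black bar knob: axis at x = 0, y = -75 mm, above a steel cam disc (top at 32 mm, up to 52 mm from the axis). A spring slider stands at +x of it, up to 42 mm high.
- nest (a point): Point on the top of the jig's board, midway between the open jaws and along them; axes as the jig's, x along the jaws. The block's underside centre belongs about here. The sliding jaw (like the fixed one) has its inner face 34 mm off at -y when open (gap 68 mm); turning the knob drives it 11 mm to +y, pushing the block against the fixed jaw (to y = +6 mm).
- knob_grip (a point): Point on the knob's vertical axis, at mid height of its bar, 65 mm above the table; turns with the knob. Its x axis runs along the bar. The bar is 90 mm long, 16 mm thick and 34 mm high (48 to 82 mm above the table), on a 30 mm hub that lies below the bar.
- knob (a joint): Angle of the knob in rad, growing clockwise seen from above. 0: open, bar parallel to the jaws (jig's x). A sprung detent holds it there and pushes it back until about 0.6; beyond that it snaps over and rests at its stop at 1.2, clamped. Passing the detent takes at most about 0.4 N m.
- ink_tin: Bystander: dark steel ink tin, 76 mm diameter, 75 mm tall, upright; origin at the centre of its underside.
- jar: Bystander: glass jar with a lid, 72 mm diameter, 100 mm tall, upright; origin at the centre of its underside.
- plate: Bystander: white ceramic plate, 190 mm diameter, 20 mm tall; origin at the centre of its underside.
There are look-alikes about, which are no part of the job. Several things have the shape of the block; the one meant has the colours described above.

How it is judged:
By the outcome, as a careful person would: the job done as asked, in the order asked, and still so for the second after the job is handed in, with the robot touching nothing.
It also fails if it takes over 48 s, if anything falls off the work surface, if the arm or the gripper's body presses on something with over 40 N, if the wrist force passes 120 N, or if a joint passes its speed limit or range.

## Working session

There is one attempt and no reset: what is moved stays moved. The work goes in short steps, Python scripts to look and compute and a tool call to move; the robot and the scene stay as the last step left them, time stands still between calls to the robot, and variables do not carry over. Pictures are saved under pics/ and viewed, at most 10 in all, crops included, and the job is handed in when it is done.

Besides the shell and the picture viewer there is one more tool, called after "Call:" by a JSON object that holds its "name" and its "arguments", one argument or row to a line. carry_out: Moves the arm, as the interface text tells. Its arguments: {"type":"object","properties":{"motion":{"type":"array"},"jaw":{"type":"number"},"squeeze":{"type":"number"}},"required":["motion"]}

```bash
mkdir -p pics; cat > h.py <<'E'
import numpy as np, cv2
from station import robot
def grab(n,save=None):
    f=robot.grab_frame(n)
    if save: cv2.imwrite('pics/'+save,f['frame'][:,:,::-1])
    return f
def ray(f,u,v,z):
    K,R,t=[np.array(f[k],float) for k in 'KRt']; t=t.ravel()
    d=R.T@np.linalg.inv(K)@np.array([u,v,1.]); c=-R.T@t
    return c+d*(z-c[2])/d[2]
def proj(f,X):
    K,R,t=[np.array(f[k],float) for k in 'KRt']
    p=K@(R@np.array(X,float)+t.ravel()); return p[:2]/p[2]
E
python3 - <<'E'
from h import *
a=grab('top','t0.png'); b=grab('side','s0.png')
for f in(a,b): print(np.round(f['K'],1).tolist(),np.round(f['R'],3).tolist(),np.round(f['t'],1).tolist())
s=robot.sense();print(s)
E
```

```text
[[458.8, 0.0, 323.5], [0.0, 458.8, 202.5], [0.0, 0.0, 1.0]] [[-0.0, -1.0, 0.001], [-0.999, 0.0, -0.049], [0.049, -0.001, -0.999]] [-101.3, 545.5, 1380.3]
[[420.1, 0.0, 321.3], [0.0, 420.1, 202.1], [0.0, 0.0, 1.0]] [[-0.931, -0.365, 0.017], [-0.27, 0.655, -0.705], [0.246, -0.661, -0.709]] [468.5, 255.4, 936.9]
{'time': 0.1, 'qpos': array([-1.19072694e+00,  9.18227909e-02,  1.23175039e+00, -9.73252736e-06,
        1.81980986e+00, -5.66734010e-02]), 'qvel': array([ 0.00071282,  0.00038544, -0.00337302,  0.00100131, -0.00034629,
       -0.00065291]), 'tau': array([ 1.82140819e-03, -4.47855020e+01, -4.07570779e+01,  6.98457775e-02,
        2.83988990e-02, -1.27816274e-04]), 'tcp_pos': array([ 253.70584677, -543.43022599,  221.60498815]), 'eef_rot': array([-8.82757775e-04,  9.76251432e-01,  2.16638730e-01, -1.48776940e-04]), 'contact_force': array([-0.15243103, -0.09649864,  0.42758132]), 'ft_torque': array([-0.02222497, -0.00184655, -0.00693834]), 'grasp_force': 0.0, 'gripper_width': 1.0028411915433186}
```

View pics/t0.png

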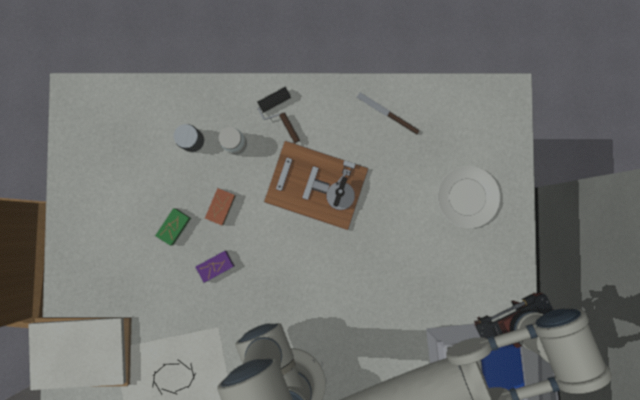

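View pics/s0.png

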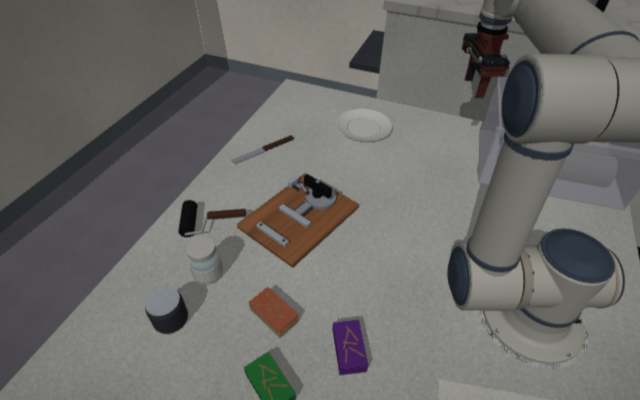

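The top view shows the red-brown block at about (221,206), the jig board at about (318,186) with the fixed jaw at (284,174) and the knob at (341,191). The tin is at (189,137), the jar at (232,140) and the plate at (470,197). Green and purple look-alikes lie near the block.

```bash
python3 - <<'E'
from h import *
for n,bx,jx in(('top',(195,180,245,235),(255,130,380,240)),('side',(240,280,305,340),(230,170,365,270))):
    f=grab(n); im=f['frame']; hsv=cv2.cvtColor(im,cv2.COLOR_RGB2HSV)
    m=((hsv[...,1]>85)&((hsv[...,0]<18)|(hsv[...,0]>172))&(hsv[...,2]>50)).astype(np.uint8)
    for nm,b,z in(('block',bx,32),('jig',jx,18)):
        mm=np.zeros_like(m); mm[b[1]:b[3],b[0]:b[2]]=m[b[1]:b[3],b[0]:b[2]]
        c=max(cv2.findContours(mm,cv2.RETR_EXTERNAL,cv2.CHAIN_APPROX_NONE)[0],key=cv2.contourArea)
        P=np.array([ray(f,u,v,z)[:2] for u,v in c[:,0]],np.float32)
        print(n,nm,[np.round(x,1) for x in cv2.minAreaRect(P)], cv2.contourArea(c))
        q=cv2.approxPolyDP(cv2.convexHull(c),4,True)[:,0]
        print(q.tolist(),[np.round(ray(f,*p,z)[:2]).tolist() for p in q])
    if n=='top':
        al=((hsv[...,1]<60)&(hsv[...,2]>110)).astype(np.uint8)
        mm=np.zeros_like(al); mm[150:196,272:296]=al[150:196,272:296]
        c=max(cv2.findContours(mm,cv2.RETR_EXTERNAL,cv2.CHAIN_APPROX_NONE)[0],key=cv2.contourArea)
        P=np.array([ray(f,u,v,30)[:2] for u,v in c[:,0]],np.float32); print('jaw',cv2.minAreaRect(P))
        cv2.imwrite('pics/c1.png',cv2.resize(im[130:245,190:385,::-1],None,fx=4,fy=4,interpolation=cv2.INTER_CUBIC))
    else: cv2.imwrite('pics/c2.png',cv2.resize(im[165:345,225:375,::-1],None,fx=3.3,fy=3.3,interpolation=cv2.INTER_CUBIC))
E
```

```text
top block [array([533.4, 210. ]), array([55.7, 97. ]), np.float64(67.7)] 551.0
[[218, 189], [233, 195], [221, 224], [206, 218]] [[585.0, 215.0], [567.0, 170.0], [480.0, 205.0], [498.0, 250.0]]
top jig [array([600.1, -78.4]), array([264.7, 194.5]), np.float64(71.6)] 4038.0
[[285, 142], [366, 168], [347, 228], [265, 201]] [[730.0, 16.0], [650.0, -231.0], [468.0, -172.0], [550.0, 76.0]]
jaw ((631.6632080078125, 20.178020477294922), (17.162317276000977, 101.18779754638672), 71.82543182373047)
side block [array([529.6, 216.9]), array([ 63.1, 109.8]), np.float64(68.0)] 1217.0
[[267, 287], [297, 313], [297, 320], [280, 336], [249, 303]] [[568.0, 170.0], [480.0, 204.0], [473.0, 219.0], [491.0, 265.0], [586.0, 221.0]]
side jig [array([596.9, -73. ]), array([273.4, 204. ]), np.float64(71.5)] 4224.5
[[358, 205], [293, 266], [237, 226], [286, 187], [335, 191]] [[462.0, -168.0], [543.0, 86.0], [729.0, 24.0], [674.0, -158.0], [539.0, -196.0]]
```

View pics/c1.png

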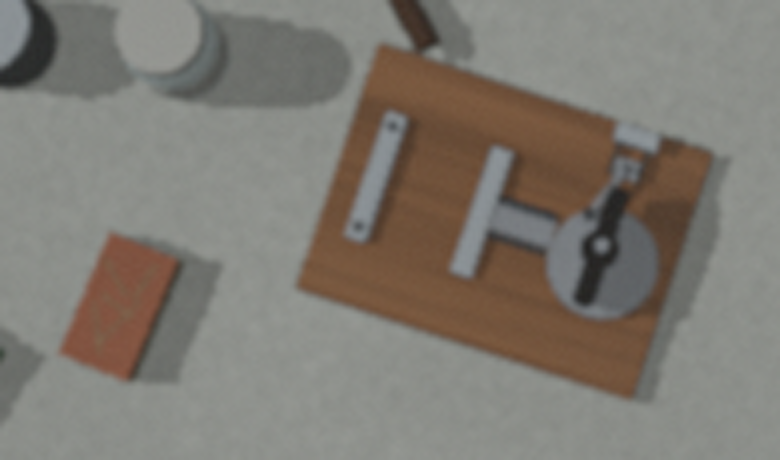

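View pics/c2.png

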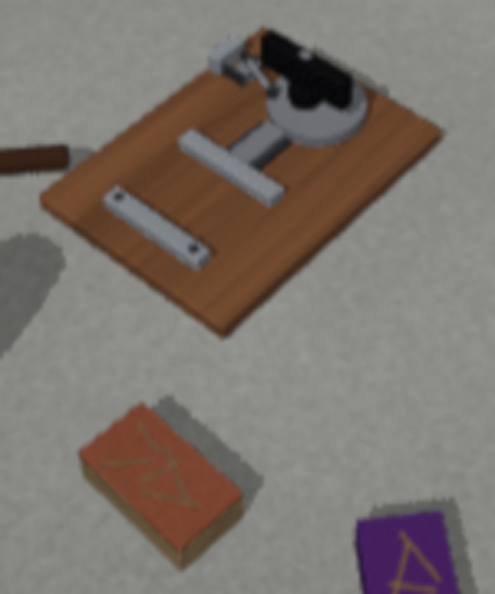

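The side crop agrees with the top view: block face up, jaws open, and the bar along the jaws with the slider at its far end. 

- **Block:** centre (533,210), length axis at -22.2°.
- **Jig:** x axis at -18.2°. The nest is at about (618.7,-20.5) and the knob at about (576.6,-149.3). The measured jaw position matches the given sizes within 2 mm.

I will turn the tool first, then travel.

Call:
{"name": "carry_out", "arguments": {
  "motion": [
    {"yaw": -0.145},
    {"yaw": -0.145},
    {"yaw": -0.145},
    {"yaw": -0.145},
    {"yaw": -0.145},
    {"yaw": -0.145},
    {"yaw": -0.145},
    {"yaw": -0.145},
    {"yaw": -0.145},
    {"yaw": -0.145},
    {"yaw": -0.145},
    {"yaw": -0.145},
    {"yaw": -0.145},
    {"yaw": -0.145},
    {"yaw": -0.145},
    {"yaw": -0.145}
  ],
  "jaw": 0.0878
}}

```text
validation failed for argument at $.mo...
```

Call:
{"name": "carry_out", "arguments": {
  "motion": [
    {"x": 0.0013, "y": 0.04},
    {"x": 0.0013, "y": 0.04},
    {"x": 0.0013, "y": 0.04},
    {"x": 0.0013, "y": 0.04},
    {"x": 0.0013, "y": 0.04},
    {"x": 0.0013, "y": 0.04},
    {"x": 0.0013, "y": 0.04},
    {"x": 0.0013, "y": 0.04},
    {"x": 0.0013, "y": 0.04},
    {"x": 0.0013, "y": 0.04},
    {"x": 0.0013, "y": 0.04},
    {"x": 0.0013, "y": 0.04},
    {"x": 0.0013, "y": 0.04},
    {"x": 0.0013, "y": 0.04},
    {"x": 0.0013, "y": 0.04},
    {"x": 0.0013, "y": 0.04},
    {"x": 0.0013, "y": 0.04},
    {"x": 0.0013, "y": 0.04},
    {"x": 0.0013, "y": 0.04},
    {"x": 0.0013, "y": 0.04}
  ]
}}

```text
validation failed for argument at $.mo...
```

```bash
cat >> h.py <<'E'
from scipy.spatial.transform import Rotation as Ro
def go(x,y,z,ang=None):
    "tool-frame shift to target (mm), yaw for tool-x world angle (deg)"
    s=robot.sense(); w,a,b,c=s['eef_rot']; R=Ro.from_quat([a,b,c,w]).as_matrix()
    th=np.degrees(np.arctan2(R[1,0],R[0,0]))
    print('t',s['time'],'tcp',s['tcp_pos'].round(1),'toolx',th.round(2),'z',R[:,2].round(3),'F',s['contact_force'].round(1),'M',s['ft_torque'].round(2),'grip',s['grasp_force'],'w',s['gripper_width']*87.8,'q6',s['qpos'][5].round(2))
    print('shift',(R.T@(np.array([x,y,z])-s['tcp_pos'])).round(1),'yaw',None if ang is None else np.radians(-((ang-th+180)%360-180)).round(4))
E
python3 -c "
from h import *
go(533,210,17,157.8)"
```

```text
t 0.2 tcp [ 253.8 -543.5  221.9] toolx 25.03 z [-0.001  0.001 -1.   ] F [ 0.2  0.6 -0.1] M [-0.03  0.01  0.03] grip 0.0 w 88.13564841042567 q6 -0.06
shift [ 571.8 -564.3  205.6] yaw -2.3173
```

The calls were refused before anything moved, perhaps because each row needs all four numbers. I'll retry that way.

Call:
{"name": "carry_out", "arguments": {
  "motion": [
    {"x": 0, "y": 0, "z": 0, "yaw": -0.145},
    {"x": 0, "y": 0, "z": 0, "yaw": -0.145},
    {"x": 0, "y": 0, "z": 0, "yaw": -0.145},
    {"x": 0, "y": 0, "z": 0, "yaw": -0.145},
    {"x": 0, "y": 0, "z": 0, "yaw": -0.145},
    {"x": 0, "y": 0, "z": 0, "yaw": -0.145},
    {"x": 0, "y": 0, "z": 0, "yaw": -0.145},
    {"x": 0, "y": 0, "z": 0, "yaw": -0.145},
    {"x": 0, "y": 0, "z": 0, "yaw": -0.145},
    {"x": 0, "y": 0, "z": 0, "yaw": -0.145},
    {"x": 0, "y": 0, "z": 0, "yaw": -0.145},
    {"x": 0, "y": 0, "z": 0, "yaw": -0.145},
    {"x": 0, "y": 0, "z": 0, "yaw": -0.145},
    {"x": 0, "y": 0, "z": 0, "yaw": -0.145},
    {"x": 0, "y": 0, "z": 0, "yaw": -0.145},
    {"x": 0, "y": 0, "z": 0, "yaw": -0.145}
  ],
  "jaw": 0.0878
}}

```text
time: 1.8
tcp_pos: [253.8, -543.6, 222.3]
eef_rot: [-0.0, 0.188, 0.982, 0.0]
contact_force: [-0.3, -0.3, 0.2]
gripper_width: 1.002
grasp_force: 0.0
```

Call:
{"name": "carry_out", "arguments": {
  "motion": [
    {"x": 0.0013, "y": 0.04, "z": 0, "yaw": 0},
    {"x": 0.0013, "y": 0.04, "z": 0, "yaw": 0},
    {"x": 0.0013, "y": 0.04, "z": 0, "yaw": 0},
    {"x": 0.0013, "y": 0.04, "z": 0, "yaw": 0},
    {"x": 0.0013, "y": 0.04, "z": 0, "yaw": 0},
    {"x": 0.0013, "y": 0.04, "z": 0, "yaw": 0},
    {"x": 0.0013, "y": 0.04, "z": 0, "yaw": 0},
    {"x": 0.0013, "y": 0.04, "z": 0, "yaw": 0},
    {"x": 0.0013, "y": 0.04, "z": 0, "yaw": 0},
    {"x": 0.0013, "y": 0.04, "z": 0, "yaw": 0},
    {"x": 0.0013, "y": 0.04, "z": 0, "yaw": 0},
    {"x": 0.0013, "y": 0.04, "z": 0, "yaw": 0},
    {"x": 0.0013, "y": 0.04, "z": 0, "yaw": 0},
    {"x": 0.0013, "y": 0.04, "z": 0, "yaw": 0},
    {"x": 0.0013, "y": 0.04, "z": 0, "yaw": 0},
    {"x": 0.0013, "y": 0.04, "z": 0, "yaw": 0},
    {"x": 0.0013, "y": 0.04, "z": 0, "yaw": 0},
    {"x": 0.0013, "y": 0.04, "z": 0, "yaw": 0},
    {"x": 0.0013, "y": 0.04, "z": 0, "yaw": 0},
    {"x": 0.0013, "y": 0.04, "z": 0, "yaw": 0}
  ]
}}

```text
time: 3.8
tcp_pos: [530.3, 209.3, 222.4]
eef_rot: [-0.0, 0.191, 0.982, -0.0]
contact_force: [1.4, -0.1, 0.3]
gripper_width: 1.0
grasp_force: 0.0
```

```bash
python3 -c "
from h import *
go(533,210,17,157.8)"
```

```text
t 3.8 tcp [530.3 209.3 222.4] toolx 157.96 z [-0. -0. -1.] F [ 1.4 -0.1  0.3] M [ 0.06 -0.19 -0.02] grip 0.0 w 87.78347155564053 q6 -0.87
shift [ -2.3   1.7 205.4] yaw 0.0029
```

Call:
{"name": "carry_out", "arguments": {
  "motion": [
    {"x": -0.002, "y": 0.001, "z": 0.03, "yaw": 0},
    {"x": 0, "y": 0, "z": 0.04, "yaw": 0},
    {"x": 0, "y": 0, "z": 0.04, "yaw": 0},
    {"x": 0, "y": 0, "z": 0.035, "yaw": 0},
    {"x": 0, "y": 0, "z": 0.025, "yaw": 0},
    {"x": 0, "y": 0, "z": 0.02, "yaw": 0},
    {"x": 0, "y": 0, "z": 0.01, "yaw": 0},
    {"x": 0, "y": 0, "z": 0.005, "yaw": 0},
    {"x": 0, "y": 0, "z": 0, "yaw": 0},
    {"x": 0, "y": 0, "z": 0, "yaw": 0}
  ]
}}

```text
time: 4.8
tcp_pos: [533.0, 208.0, 19.0]
eef_rot: [0.001, 0.191, 0.982, 0.0]
contact_force: [0.1, -0.4, 0.4]
gripper_width: 1.002
grasp_force: 0.0
```

```bash
python3 -c "
from h import *
go(533,210,17,157.8)
f=grab('side'); cv2.imwrite('pics/g.png',cv2.resize(f['frame'][200:380,180:380,::-1],None,fx=3,fy=3))"
```

```text
t 4.8 tcp [533. 208.  19.] toolx 157.95 z [ 0.002  0.001 -1.   ] F [ 0.1 -0.4  0.4] M [ 0.02 -0.16 -0.03] grip 0.0 w 87.99013911078463 q6 -0.87
shift [0.8 1.9 2. ] yaw 0.0026
```

View pics/g.png

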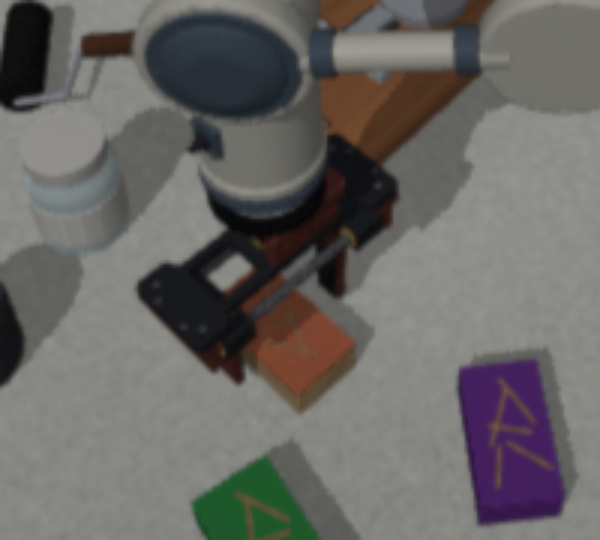

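The picture shows the fingers straddling the block at about (295,335) in the crop, with nothing else touched. I'll lower 3 mm, shift 2 mm and close.

Call:
{"name": "carry_out", "arguments": {
  "motion": [
    {"x": 0.001, "y": 0.002, "z": 0.003, "yaw": 0},
    {"x": 0, "y": 0, "z": 0, "yaw": 0},
    {"x": 0, "y": 0, "z": 0, "yaw": 0}
  ]
}}

```text
time: 5.15
tcp_pos: [532.1, 210.1, 14.8]
eef_rot: [0.0, 0.191, 0.982, 0.0]
contact_force: [-0.1, 0.6, 0.8]
gripper_width: 1.003
grasp_force: 0.0
```

Call:
{"name": "carry_out", "arguments": {
  "motion": [
    {"x": 0, "y": 0, "z": 0, "yaw": 0},
    {"x": 0, "y": 0, "z": 0, "yaw": 0},
    {"x": 0, "y": 0, "z": 0, "yaw": 0},
    {"x": 0, "y": 0, "z": 0, "yaw": 0},
    {"x": 0, "y": 0, "z": 0, "yaw": 0},
    {"x": 0, "y": 0, "z": 0, "yaw": 0},
    {"x": 0, "y": 0, "z": 0, "yaw": 0},
    {"x": 0, "y": 0, "z": 0, "yaw": 0}
  ],
  "jaw": 0.045,
  "squeeze": 25
}}

```text
time: 5.95
tcp_pos: [532.1, 210.1, 14.6]
eef_rot: [0.0, 0.191, 0.982, 0.0]
contact_force: [0.4, 0.2, -0.4]
gripper_width: 0.638
grasp_force: 25.0
```

```bash
python3 -c "
from h import *
go(618.7,-20.5,35,161.8)"
```

```text
t 5.95 tcp [532.1 210.1  14.6] toolx 157.96 z [ 0.  0. -1.] F [ 0.4  0.2 -0.4] M [ 0.13 -0.15 -0.02] grip 24.999667704105377 w 55.98080532144056 q6 -0.87
shift [-166.8 -181.2  -20.4] yaw -0.067
```

Call:
{"name": "carry_out", "arguments": {
  "motion": [
    {"x": 0, "y": 0, "z": -0.01, "yaw": 0},
    {"x": 0, "y": 0, "z": -0.025, "yaw": 0},
    {"x": 0, "y": 0, "z": -0.03, "yaw": 0},
    {"x": 0, "y": 0, "z": -0.025, "yaw": 0},
    {"x": -0.012, "y": -0.013, "z": 0, "yaw": 0},
    {"x": -0.02, "y": -0.022, "z": 0, "yaw": 0},
    {"x": -0.025, "y": -0.027, "z": 0, "yaw": 0},
    {"x": -0.027, "y": -0.029, "z": 0, "yaw": 0},
    {"x": -0.027, "y": -0.029, "z": 0, "yaw": 0},
    {"x": -0.025, "y": -0.027, "z": 0, "yaw": 0},
    {"x": -0.02, "y": -0.022, "z": 0, "yaw": 0},
    {"x": -0.011, "y": -0.012, "z": 0, "yaw": 0},
    {"x": 0, "y": 0, "z": 0, "yaw": -0.067},
    {"x": 0, "y": 0, "z": 0, "yaw": 0},
    {"x": 0, "y": 0, "z": 0, "yaw": 0}
  ]
}}

```text
time: 7.45
tcp_pos: [618.8, -19.8, 104.8]
eef_rot: [-0.0, 0.159, 0.987, 0.0]
contact_force: [-0.5, -0.1, -0.9]
gripper_width: 0.633
grasp_force: 25.0
```

```bash
python3 - <<'E'
from h import *
go(618.7,-20.5,34,161.8)
f=grab('side'); cv2.imwrite('pics/p.png',cv2.resize(f['frame'][100:290,200:400,::-1],None,fx=3,fy=3))
E
```

```text
t 7.45 tcp [618.8 -19.8 104.8] toolx 161.74 z [-0.  0. -1.] F [-0.5 -0.1 -0.9] M [ 0.02 -0.12  0.04] grip 24.99972403049469 w 55.57108528982716 q6 -1.34
shift [-0.1 -0.7 70.8] yaw -0.0011
```

View pics/p.png

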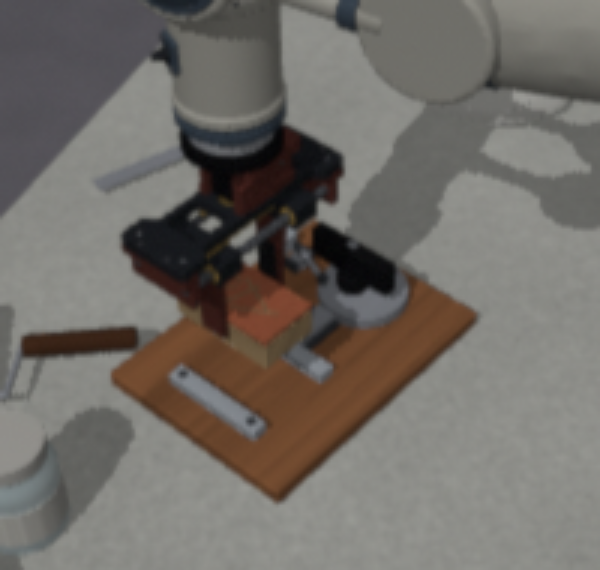

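The block is held level over the nest and aligned with the jaws, with its near end at (270,340) in the crop. Lowering now.

Call:
{"name": "carry_out", "arguments": {
  "motion": [
    {"x": 0, "y": 0, "z": 0.01, "yaw": 0},
    {"x": 0, "y": 0, "z": 0.018, "yaw": 0},
    {"x": 0, "y": 0, "z": 0.018, "yaw": 0},
    {"x": 0, "y": 0, "z": 0.012, "yaw": 0},
    {"x": 0, "y": 0, "z": 0.006, "yaw": 0},
    {"x": 0, "y": 0, "z": 0.004, "yaw": 0},
    {"x": 0, "y": 0, "z": 0.002, "yaw": 0},
    {"x": 0, "y": 0, "z": 0, "yaw": 0},
    {"x": 0, "y": 0, "z": 0, "yaw": 0}
  ]
}}

```text
time: 8.4
tcp_pos: [619.4, -20.5, 35.4]
eef_rot: [0.001, 0.158, 0.987, 0.0]
contact_force: [-0.7, -0.8, -0.9]
gripper_width: 0.637
grasp_force: 25.0
```

```bash
python3 - <<'E'
from h import *
go(618.7,-20.5,34,161.8)
E
```

```text
t 8.4 tcp [619.4 -20.5  35.4] toolx 161.79 z [ 0.001 -0.    -1.   ] F [-0.7 -0.8 -0.9] M [-0.   -0.11 -0.02] grip 24.999758452177048 w 55.91697272874135 q6 -1.34
shift [ 0.6 -0.2  1.4] yaw -0.0002
```

Call:
{"name": "carry_out", "arguments": {
  "motion": [
    {"x": 0, "y": 0, "z": 0.0015, "yaw": 0},
    {"x": 0, "y": 0, "z": 0, "yaw": 0},
    {"x": 0, "y": 0, "z": 0, "yaw": 0}
  ]
}}

```text
time: 8.7
tcp_pos: [619.0, -20.5, 33.2]
eef_rot: [0.0, 0.158, 0.987, 0.0]
contact_force: [-0.1, 0.1, -0.8]
gripper_width: 0.64
grasp_force: 25.0
```

Call:
{"name": "carry_out", "arguments": {
  "motion": [
    {"x": 0, "y": 0, "z": 0, "yaw": 0},
    {"x": 0, "y": 0, "z": 0, "yaw": 0},
    {"x": 0, "y": 0, "z": 0, "yaw": 0},
    {"x": 0, "y": 0, "z": 0, "yaw": 0},
    {"x": 0, "y": 0, "z": -0.01, "yaw": 0},
    {"x": 0, "y": 0, "z": -0.03, "yaw": 0},
    {"x": 0, "y": 0, "z": -0.04, "yaw": 0},
    {"x": 0, "y": 0, "z": -0.04, "yaw": 0},
    {"x": 0, "y": 0, "z": -0.02, "yaw": 0},
    {"x": 0, "y": 0, "z": 0, "yaw": 0}
  ],
  "jaw": 0.075
}}

```text
time: 9.7
tcp_pos: [620.7, -20.6, 178.9]
eef_rot: [0.004, 0.158, 0.987, 0.0]
contact_force: [0.4, -0.6, -0.0]
gripper_width: 0.852
grasp_force: 0.0
```

```bash
python3 - <<'E'
from h import *
go(576.6,-149.3,56,161.8)
f=grab('side'); cv2.imwrite('pics/r.png',cv2.resize(f['frame'][100:290,200:400,::-1],None,fx=3,fy=3))
E
```

```text
t 9.7 tcp [620.7 -20.6 178.9] toolx 161.79 z [ 0.009 -0.001 -1.   ] F [ 0.4 -0.6 -0. ] M [ 0.   -0.08 -0.02] grip 0.0 w 74.80577983487925 q6 -1.34
shift [   2.7 -136.3  122.6] yaw -0.0001
```

View pics/r.png

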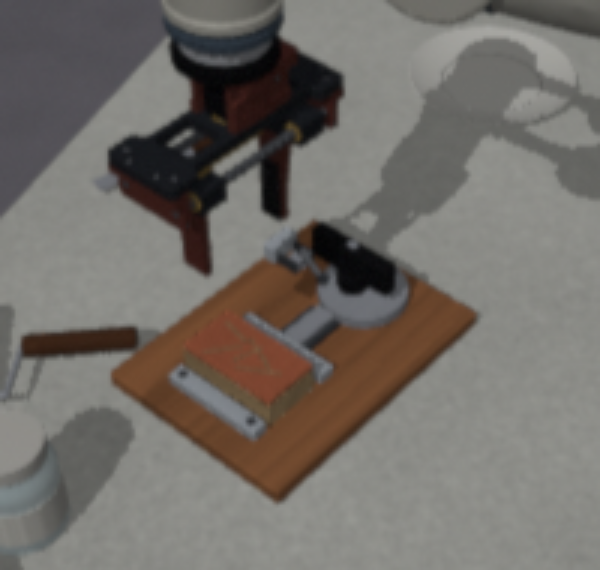

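The block lies flat between the jaws, face up and centred, with its near corner at (275,415) in the crop. Next is the knob; I'll check its centre with the earlier top-view pixel while moving over it.

Call:
{"name": "carry_out", "arguments": {
  "motion": [
    {"x": 0, "y": -0.016, "z": 0, "yaw": 0},
    {"x": 0, "y": -0.03, "z": 0, "yaw": 0},
    {"x": 0.003, "y": -0.04, "z": 0, "yaw": 0},
    {"x": 0, "y": -0.03, "z": 0, "yaw": 0},
    {"x": 0, "y": -0.02, "z": 0, "yaw": 0},
    {"x": 0, "y": 0, "z": 0, "yaw": 0},
    {"x": 0, "y": 0, "z": 0, "yaw": 0},
    {"x": 0, "y": 0, "z": 0, "yaw": 0}
  ],
  "jaw": 0.06
}}

```text
time: 10.55
tcp_pos: [573.3, -148.1, 172.0]
eef_rot: [-0.001, 0.158, 0.987, 0.0]
contact_force: [-0.2, 0.8, 0.4]
gripper_width: 0.687
grasp_force: 0.0
```

```bash
python3 - <<'E'
from h import *
go(576.6,-149.3,52,161.8)
f=grab('top'); print(ray(f,340.2,191.5,82),proj(f,[576.6,-149.3,82]))
im=cv2.imread('pics/t0.png'); m=np.zeros(im.shape[:2],np.uint8); s=(165,325,215,360)
m[165:215,325:360]=(im[165:215,325:360].max(2)<60); m=m.astype(np.uint8)
c=max(cv2.findContours(m,0,1)[0],key=cv2.contourArea); r=cv2.minAreaRect(np.array([ray(f,*p,82)[:2] for p in c[:,0]],np.float32)); print(r)
E
```

```text
t 10.55 tcp [ 573.3 -148.1  172. ] toolx 161.82 z [-0.002  0.001 -1.   ] F [-0.2  0.8  0.4] M [-0.01 -0.18 -0.01] grip 0.0 w 60.359209260158664 q6 -1.56
shift [-3.7e+00 -1.0e-01  1.2e+02] yaw 0.0004
[ 574.02786549 -149.65566094   82.        ] [340.07511317 190.61272854]
((575.4124145507812, -148.2388916015625), (22.212326049804688, 84.86329650878906), 77.79495239257812)
```

The knob centre agrees within 2 mm. Lowering over the bar.

Call:
{"name": "carry_out", "arguments": {
  "motion": [
    {"x": -0.002, "y": 0, "z": 0.02, "yaw": 0},
    {"x": 0, "y": 0, "z": 0.03, "yaw": 0},
    {"x": 0, "y": 0, "z": 0.025, "yaw": 0},
    {"x": 0, "y": 0, "z": 0.02, "yaw": 0},
    {"x": 0, "y": 0, "z": 0.015, "yaw": 0},
    {"x": 0, "y": 0, "z": 0.01, "yaw": 0},
    {"x": 0, "y": 0, "z": 0, "yaw": 0},
    {"x": 0, "y": 0, "z": 0, "yaw": 0}
  ]
}}

```text
time: 11.4
tcp_pos: [575.9, -149.3, 53.9]
eef_rot: [0.0, 0.158, 0.987, -0.0]
contact_force: [0.2, -0.0, -0.4]
gripper_width: 0.681
grasp_force: 0.0
```

Call:
{"name": "carry_out", "arguments": {
  "motion": [
    {"x": 0, "y": 0, "z": 0, "yaw": 0},
    {"x": 0, "y": 0, "z": 0, "yaw": 0},
    {"x": 0, "y": 0, "z": 0, "yaw": 0},
    {"x": 0, "y": 0, "z": 0, "yaw": 0},
    {"x": 0, "y": 0, "z": 0, "yaw": 0},
    {"x": 0, "y": 0, "z": 0, "yaw": 0},
    {"x": 0, "y": 0, "z": 0, "yaw": 0},
    {"x": 0, "y": 0, "z": 0, "yaw": 0}
  ],
  "jaw": 0.01,
  "squeeze": 40
}}

```text
time: 12.2
tcp_pos: [575.4, -149.7, 53.2]
eef_rot: [-0.0, 0.158, 0.987, -0.0]
contact_force: [-0.0, -3.0, 0.4]
gripper_width: 0.179
grasp_force: 40.0
```

```bash
python3 - <<'E'
from h import *
go(575.6,-149.3,52,161.8)
E
```

```text
t 12.2 tcp [ 575.4 -149.7   53.2] toolx 161.76 z [-0. -0. -1.] F [-0.  -3.   0.4] M [-0.25 -0.03 -0.17] grip 39.99725103378296 w 15.744291616838396 q6 -1.56
shift [-0.1  0.4  1.2] yaw -0.0006
```

The bar is gripped at 16 mm. Turning clockwise.

Call:
{"name": "carry_out", "arguments": {
  "motion": [
    {"x": 0, "y": 0, "z": 0, "yaw": 0.08},
    {"x": 0, "y": 0, "z": 0, "yaw": 0.08},
    {"x": 0, "y": 0, "z": 0, "yaw": 0.08},
    {"x": 0, "y": 0, "z": 0, "yaw": 0.08},
    {"x": 0, "y": 0, "z": 0, "yaw": 0.08},
    {"x": 0, "y": 0, "z": 0, "yaw": 0.08},
    {"x": 0, "y": 0, "z": 0, "yaw": 0.08},
    {"x": 0, "y": 0, "z": 0, "yaw": 0.08}
  ]
}}

```text
time: 13.0
tcp_pos: [575.1, -150.0, 53.2]
eef_rot: [-0.0, 0.462, 0.887, -0.001]
contact_force: [-2.9, -3.4, 0.6]
gripper_width: 0.176
grasp_force: 40.0
```

```bash
python3 - <<'E'
from h import *
go(575.6,-149.3,53,161.8-np.degrees(1.2))
E
```

```text
t 13.0 tcp [ 575.1 -150.    53.2] toolx 124.92 z [-0.001 -0.001 -1.   ] F [-2.9 -3.4  0.6] M [-0.44  0.09  0.08] grip 39.998191595077515 w 15.470678005046725 q6 -0.92
shift [0.3 0.8 0.2] yaw 0.5563
```

Call:
{"name": "carry_out", "arguments": {
  "motion": [
    {"x": 0, "y": 0, "z": 0, "yaw": 0.08},
    {"x": 0, "y": 0, "z": 0, "yaw": 0.08},
    {"x": 0, "y": 0, "z": 0, "yaw": 0.08},
    {"x": 0, "y": 0, "z": 0, "yaw": 0.08},
    {"x": 0, "y": 0, "z": 0, "yaw": 0.08},
    {"x": 0, "y": 0, "z": 0, "yaw": 0.08},
    {"x": 0, "y": 0, "z": 0, "yaw": 0.07},
    {"x": 0, "y": 0, "z": 0, "yaw": 0},
    {"x": 0, "y": 0, "z": 0, "yaw": 0}
  ]
}}

```text
time: 13.9
tcp_pos: [574.8, -150.2, 53.2]
eef_rot: [-0.0, 0.684, 0.729, -0.001]
contact_force: [-4.3, -3.4, 1.7]
gripper_width: 0.181
grasp_force: 40.0
```

```bash
python3 - <<'E'
from h import *
go(575.6,-149.3,53,161.8-np.degrees(1.2))
E
```

```text
t 13.9 tcp [ 574.8 -150.2   53.2] toolx 93.61 z [-0.001 -0.001 -1.   ] F [-4.3 -3.4  1.7] M [-0.47  0.35 -0.38] grip 40.017061829566956 w 15.871666096991943 q6 -0.37
shift [0.8 0.8 0.1] yaw 0.0098
```

Call:
{"name": "carry_out", "arguments": {
  "motion": [
    {"x": 0, "y": 0, "z": 0, "yaw": 0},
    {"x": 0, "y": 0, "z": 0, "yaw": 0},
    {"x": 0, "y": 0, "z": 0, "yaw": 0},
    {"x": 0, "y": 0, "z": 0, "yaw": 0},
    {"x": 0, "y": 0, "z": -0.01, "yaw": 0},
    {"x": 0, "y": 0, "z": -0.03, "yaw": 0},
    {"x": 0, "y": 0, "z": -0.04, "yaw": 0},
    {"x": 0, "y": 0, "z": -0.04, "yaw": 0},
    {"x": 0, "y": 0, "z": -0.03, "yaw": 0},
    {"x": -0.04, "y": 0, "z": 0, "yaw": 0},
    {"x": -0.04, "y": 0, "z": 0, "yaw": 0},
    {"x": -0.04, "y": 0, "z": 0, "yaw": 0},
    {"x": -0.04, "y": 0, "z": 0, "yaw": 0},
    {"x": 0, "y": 0, "z": 0, "yaw": 0},
    {"x": 0, "y": 0, "z": 0, "yaw": 0}
  ],
  "jaw": 0.05
}}

```text
time: 15.4
tcp_pos: [585.4, -309.5, 203.2]
eef_rot: [-0.0, 0.685, 0.729, 0.0]
contact_force: [0.1, 1.1, 0.8]
gripper_width: 0.568
grasp_force: 0.0
```

```bash
python3 - <<'E'
from h import *
go(575.6,-149.3,53,93)
f=grab('side');g=grab('top')
a=cv2.resize(f['frame'][160:290,220:380,::-1],None,fx=3,fy=3); b=cv2.resize(g['frame'][120:250,245:385,::-1],None,fx=3,fy=3)
cv2.imwrite('pics/e.png',cv2.resize(np.hstack([a,b]),(800,347)))
im=g['frame']; hsv=cv2.cvtColor(im,cv2.COLOR_RGB2HSV)
m=np.zeros(im.shape[:2],np.uint8); m[165:215,322:362]=(im[165:215,322:362].max(2)<60)
c=max(cv2.findContours(m,0,1)[0],key=cv2.contourArea); print(cv2.minAreaRect(np.array([ray(g,*p,82)[:2] for p in c[:,0]],np.float32)))
E
```

```text
t 15.4 tcp [ 585.4 -309.5  203.2] toolx 93.53 z [-0.     0.001 -1.   ] F [0.1 1.1 0.8] M [ 0.05 -0.09  0.03] grip 0.0 w 49.83530061738756 q6 -0.6
shift [1.604e+02 1.000e-01 1.503e+02] yaw 0.0093
((572.5838012695312, -149.08932495117188), (80.99461364746094, 23.185813903808594), 89.98320770263672)
```

View pics/e.png

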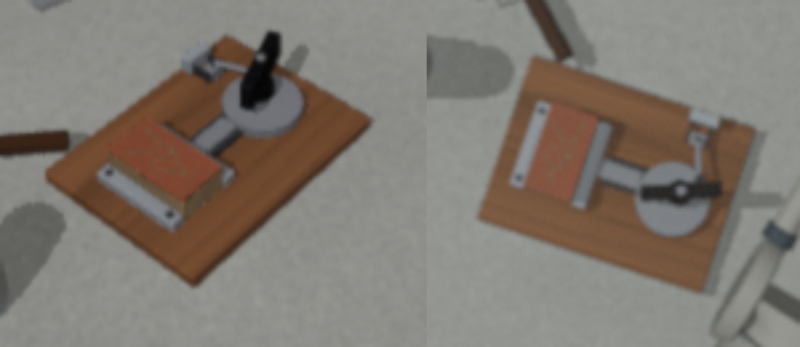

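The block is pressed against the fixed jaw with the sliding jaw closed on it, centred at about (563,152) in the right half of the picture. The bar at (680,190) stays at its clamped stop, and the robot is clear of everything.

```bash
python3 -c "
from station import robot
print(robot.job_done())"
```

```text
the job is handed in; nothing more can be done
None
```

The block is clamped face up and centred between the jaws, the knob is resting past its detent, the arm never went near the tin, jar or plate, and the job was handed in at about 15.5 s of the 48 s.

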